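# Shift the cup-forming machine into third gear

## Robot

A 6-joint arm with a two-finger parallel gripper is mounted at the origin on the work surface. World frame = base frame: x ahead of the robot, y to its left, z up, the work surface at z = 0. Lengths are in mm, angles in rad, forces in N, time in s.
With the tool pointing down it reaches from about 375 to 900 mm from the base axis. Payload 3.1 kg.
Tool frame: the origin (TCP) lies at the very end of the fingers, on their centre line; the grasp point (between the pads) lies 19 mm behind it; x points along the fingers, y is the direction in which the jaws open and shut, and the axes are right-handed (so a half turn about x gives the same grasp; the last joint's range is limited). The gripper opens to 87 mm and grips with 3 to 60 N. Pads are 19 mm wide; open, the fingers measure 117 mm over their backs; the gripper's body (75 mm by 190 mm) begins 51 mm behind the grasp point.
Start: joints at [-1.472, 0.527, 1.433, -0, 1.181, -0.178], TCP at [171.424, -601.008, 196.848] pointing down, gripper open.
Joint ranges: [-3.08, 3.08], [-0.75, 2.2], [0.22, 2.44], [-1.43, 4.57], [0, 2.65], [-2.85, 2.85]. Speed limits (rad/s): [2.79, 2.79, 3.14, 3.14, 3.14, 3.14].

## Interface

Orientations are given as a 3x3 rotation matrix whose columns are the frame's x, y, z axes.
In Python, from station import get_obs, camera, camera_info, finish_job, spot_in, cut_out, pinpoint gives the robot as it stands.
- The arm moves only by the tool servo_tool, never from a script. Its argument "targets" is one flat list of numbers, 4 for each row, row after row: the shift along the tool's x, y, z in mm, then the turn about the tool's x in degrees. A call has 1 to 5 rows; each row is the pose to reach, as a shift and turn from the pose commanded when the call began, along the tool's axes at that moment; what a row does not reach only later rows make up. A row lasts 1/10 s, in which the tool goes at most 50 mm and 8.59 degrees, less where a joint would pass 70% of its speed; a pose out of reach is approached as far as the arm can. A call with a gripper value outside its range is refused whole. "jaw" is the opening, from 0 (shut) to 1 (fully open), set as the call begins (left out, the last holds). The fingers move at their own pace and stop on an object; "squeeze" is the grip in N (left out, the last holds). Time passes only in rows, so rows that repeat a pose let the fingers close. It gives the time, the measured TCP pose, the force and the opening at its end, in the units of the state.
- get_obs(): the state, without advancing time (a new reading comes with each control period).
- camera(name): name is "side" or "top" or "wrist"; returns (picture, depth): 420x560x3 uint8, red, green, blue; 420x560 float32, mm along the optical axis (not along the pixel's ray), 0 where there is no reading.
- camera_info(name): a dict with "fx", "fy", "cx", "cy" (pixels), "xyz" and "rotation" of the camera in the world. Camera axes: x right, y down, z forward; pixel columns grow to the right and rows downward; lengths in mm; the calibration is good to about 2 mm. A picture is of the moment at which its call begins: read the wrist's pose just before it. camera_info takes no time and is no camera call; for the wrist camera it gives the pose at the moment of the call.
- finish_job(): hands the job in, once; it reports no verdict.
Trained networks look in the newest picture that a camera, given by its name, has taken for a name from the list of things; names that differ only in an ending like _2 or _b are one class to them, and where a whole thing is asked for, a point or a joint stands for the part that bears it (a point fixed in the world has none). Each returns a list of dicts, best first, with "score" (0 to 1); they miss things now and then, are a little off and sometimes report something else, mostly with a low value. They report only what shows in the picture. A call takes as long as a camera call.
- spot_in(camera, name): "point" ([row, column] in pixels, amid what is visible of it).
- cut_out(camera, name): "mask" (420x560 bool, what is visible of it) and "point" ([row, column] in pixels, amid what is visible of it).
- pinpoint(camera, name): "point" ([row, column] in pixels: a listed point, or the origin of a listed thing).
The state is a dict: "t": time; "joint_positions": joint angles; "qvel": joint speeds; "joint_efforts": joint torques, N m; "eef_pos": TCP position; "tcp_rot": TCP orientation; "force": force on the tool from outside, world axes, zero at the start; "moment": the same for the moment, N m; "gripper_width": opening from 0.0 (shut) to 1.0 (fully open).
Only numpy, scipy, OpenCV 4.12 (cv2) and the standard library are available. Lean on these libraries where they do the work, as an engineer would, in place of code of your own. Each camera call takes 0.05 s, during which the arm holds its last target. There are 200 camera calls.

## Task

Put the gear lever of the cup-forming machine into third gear, fully home, by pushing its knob with the fingertips or the outside of the fingers: along the left-hand slot to the cross channel, straight across to the right, then forward, away from you, into the far right slot. Do not take the knob between the fingers, do not run the lever into fourth (the near right slot), and leave the cups, tools and other loose things as they are.

Things in the scene. Friction and masses are not known exactly. Their poses are not given: they have to be found in the camera images.
- jigger: the cup-forming machine, bolted to the bench: a grey-green casing, deck 100 mm above the bench; on its right, 285 mm from the gate, a head with a plaster mould and a raised profile arm (top 0.42 m), behind it a motor. Origin on the bench under the gate's centre; x forward (away from the robot, yaw within 0.3 rad), y left, z up
- gate (a point): centre of the top of the flat steel gate plate, 124 x 110 mm (x, y), 134 mm above the bench, axes as the machine's. Its slot is shaped like an H: two slots along x, centred 21 mm left and right, 18 mm wide, reaching 32.5 mm forward and back, joined by a 20 mm wide cross channel along y through the middle; corners rounded. The lever changes sides only in the channel
- third (a point): far end of the third slot, on the plate's top: 32.5 mm forward and 21 mm right of the gate's centre. Raised dots beyond the slot ends count the gears: first is far left, second near left, third far right, fourth near right
- gear_across (a joint): sideways lean of the gear lever about its pivot, 50 mm above the bench on the machine's z axis, rad: about -0.26 in the left slot, +0.26 in the right slot (0.04 play either way, stops at 0.285). It stays where it is left and takes 2 to 3 N at the knob to move. At the start it is in the left slot
- gear_shift (a joint): forward lean of the lever about the same pivot, rad: -0.30 fully back (second or fourth), 0 in the cross channel (0.05 play either way), +0.30 fully forward against its stop (first or third). It stays where it is left and takes about 3 N at the knob to move. At the start it is anywhere along the left slot
- knob (a point): centre of the lever's black pear-shaped knob, 185 mm from the pivot (235 mm above the bench when upright); 36 mm across, 53 mm long, from 26 mm below to 27 mm above this point; z axis along the lever, up. It travels about 110 mm along a slot and 95 mm from slot to slot. The bare steel stem below it is 11 mm thick
- cup_deck: unfired clay cup, an open cylinder 66 mm across and 75 mm high, 140 g; origin at the centre of its underside; a bystander on the machine's deck, between the gate and the head, its rim 175 mm above the bench
- scraper: flat steel scraper with a wooden handle, 150 mm long, lying on the machine's deck left of the gate, a bystander
- cup_tray_a: unfired clay cup, an open cylinder 66 mm across and 75 mm high, 140 g; origin at the centre of its underside; a bystander on the white enamel tray left of the machine
- cup_tray_b: unfired clay cup, an open cylinder 66 mm across and 75 mm high, 140 g; origin at the centre of its underside; a bystander on the tray
- cup_tray_c: unfired clay cup, an open cylinder 66 mm across and 75 mm high, 140 g; origin at the centre of its underside; a bystander on the tray
- mould_half: half of a plaster mould, a block 100 x 55 x 150 mm standing on the bench at the left, a bystander
- water_bowl: steel bowl 110 mm across, 50 mm high, on the bench left of and behind the machine, a bystander

How it is judged (in metres and radians):
On the way:
1. the lever stands at the right-hand end of the cross channel (value of joint gear_across above 0.18 rad and value of joint gear_shift between -0.12 and 0.12 rad).
At the end, for the whole second after the job is handed in: the gear lever rests in third: leaning right (gear_across over 0.18 rad) and forward to within 0.035 rad of its stop (gear_shift over 0.265 rad, 6 mm at the knob), left alone by the robot (value of joint gear_across above 0.18 rad and value of joint gear_shift above 0.265 rad and velocity of joint gear_shift between -0.05 and 0.05 rad/s); the robot touches nothing.
It fails at once if the knob or stem is taken between the fingers (the grasp point is within 12 mm of the lever's axis, at the knob's height or below) (x of the grasp point in the frame of knob between -0.012 and 0.012 m and y of the grasp point in the frame of knob between -0.012 and 0.012 m and z of the grasp point in the frame of knob between -0.08 and 0.038 m).
It fails at once if the lever is run into fourth (leaning right and more than 0.18 rad back) (value of joint gear_across above 0.1 rad and value of joint gear_shift below -0.18 rad).
It fails at once if a loose bystander is moved more than 30 mm or lifted (distance of any of cup_deck, cup_tray_a, cup_tray_b, cup_tray_c, scraper, mould_half, water_bowl from where it was at the start of the episode above 0.03 m).
It fails at once if a cup or the mould half is tipped over (angle between any of cup_deck, cup_tray_a, cup_tray_b, cup_tray_c, mould_half's own z axis and vertical above 0.5 rad).
It also fails if it takes over 72 s, if anything falls off the work surface, if the arm or the gripper's body presses on something with over 40 N, if the wrist force passes 120 N, or if a joint passes its speed limit or range.

## Working session

There is one attempt and no reset: what is moved stays moved. The work goes in short steps, Python scripts to look and compute and a tool call to move; the robot and the scene stay as the last step left them, time stands still between calls to the robot, and variables do not carry over. Pictures are saved under pics/ and viewed, about 8 in all and at most 12, crops included, and the job is handed in when it is done.

Besides the shell and the picture viewer there is one more tool, called after "Emit:" by a JSON object that holds its "method" and its "body". servo_tool: Moves the arm, as the interface text tells. Its arguments: {"type":"object","properties":{"targets":{"type":"array"},"jaw":{"type":"number"},"squeeze":{"type":"number"}},"required":["targets"]}

```bash
mkdir -p pics; cat > h.py <<'E'
import numpy as np, cv2
from station import *
def look(n,f):
    im,d=camera(n); cv2.imwrite(f'pics/{f}.png',im[...,::-1]); return im,d
def world(n,p,d,z=None,info=None):
    i=info or camera_info(n); r,c=p
    ray=np.array([(c-i['cx'])/i['fx'],(r-i['cy'])/i['fy'],1.]); R=np.array(i['rotation']);o=np.array(i['xyz'])
    if z is not None:
        v=R@ray; return o+v*(z-o[2])/v[2]
    a=d[max(0,int(r)-2):int(r)+3,max(0,int(c)-2):int(c)+3]; a=a[a>0]
    return o+R@(ray*np.median(a)) if a.size else None
E
python3 - <<'E'
from h import *
np.set_printoptions(precision=1,suppress=True)
o=get_obs(); print(o['t'],o['eef_pos'],o['tcp_rot'],o['force'])
for n in ('top','side'):
    im,d=look(n,n+'0'); print(n,camera_info(n)['xyz'],np.array(camera_info(n)['rotation']).tolist())
    for k in ('gate','third','knob','jigger','cup_deck'):
        for q in pinpoint(n,k)[:1]: print(k,q['score'],q['point'],world(n,q['point'],d), world(n,q['point'],d,z={'gate':134,'third':134,'knob':228,'jigger':0,'cup_deck':100}[k]))
E
cd pics; python3 -c "
import cv2,numpy as np
cv2.imwrite('both.png',cv2.resize(np.vstack([cv2.imread('top0.png'),cv2.imread('side0.png')]),None,fx=.7,fy=.7))"
```

```text
0.0 [ 171.4 -600.2  195.9] [[-0.   0.3 -1. ]
 [ 0.  -1.  -0.3]
 [-1.  -0.  -0. ]] [-0.5  0.7  0.2]
top [ 434.5  153.9 1229.8] [[-0.004944331751429473, -0.9981965706735335, 0.05982608025877335], [-0.9999796837287381, 0.005176130393781743, 0.003720188694041936], [-0.004023147189019383, -0.05980647096881702, -0.9982018835470866]]
gate 0.57 [167.0, 318.1] [609.6  72.3 103. ] [604.8  74.5 134. ]
third 0.96 [153.8, 318.3] [635.9  73.7 133.5] [635.8  73.7 134. ]
knob 0.87 [179.6, 298.1] [560.2 124.8 252.9] [563.4 124.1 228. ]
jigger 0.65 [176.6, 312.4] [582.9  87.8 130.3] [600.4  79.9   0. ]
cup_deck 0.83 [167.2, 364.5] [608.  -38.2 106.6] [609.  -39.3 100. ]
side [834.  865.7 877.4] [[-0.9022809971506045, 0.2810793581811067, -0.32693026257201707], [0.4308091941343365, 0.6178387164710564, -0.6577832155647643], [0.017100889749792056, -0.7343498586054843, -0.6785557049615534]]
gate 0.89 [202.2, 221.5] [590.4  39.2 101.8] [600.5  73.6 134. ]
third 0.92 [205.7, 206.7] [632.9  64.  127.6] [634.6  70.9 134. ]
jigger 0.71 [243.1, 225.6] [627.  164.8  99.8] [600.5  74.8   0. ]
cup_deck 0.61 [184.5, 203.9] [612.9 -17.2 120.7] [606.8 -41.4 100. ]
```

View pics/both.png

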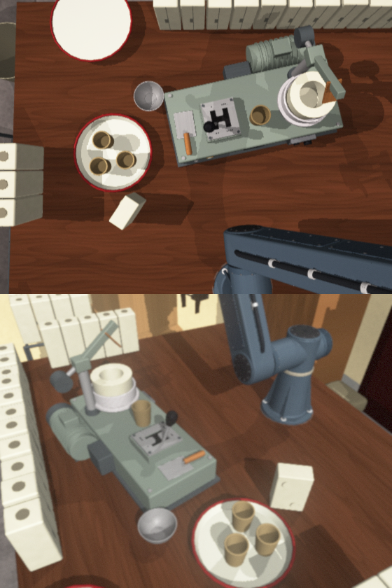

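```bash
python3 - <<'E'
from h import *
np.set_printoptions(precision=2,suppress=True)
im,d=look('top','top1'); i=camera_info('top'); R=np.array(i['rotation'])
v,u=np.mgrid[:420,:560]
P=np.dstack([(u-i['cx'])/i['fx']*d,(v-i['cy'])/i['fy']*d,d])@R.T+np.array(i['xyz'])
near=(abs(P[...,0]-602)<130)&(abs(P[...,1]-74)<140)&(d>0)
for nm,lo,hi in (('deck',92,110),('plate',126,142)):
    m=(near|((nm=='deck')&(abs(P[...,0]-620)<200)&(abs(P[...,1]+30)<320)))&(P[...,2]>lo)&(P[...,2]<hi)
    n,l,s,c=cv2.connectedComponentsWithStats(m.astype(np.uint8)); k=1+np.argmax(s[1:,4]); m=l==k
    q=P[m]; print(nm,len(q),np.median(q[:,2]),cv2.minAreaRect(q[:,:2].astype(np.float32)))
m=near&(P[...,2]>190); q=P[m]; q=q[np.hypot(*(q[:,:2]-[560,125]).T)<60]; print('knob pts',len(q),q.mean(0),q.min(0),q.max(0))
cv2.imwrite('pics/c.png',cv2.resize(im[110:240,220:400,::-1],None,fx=4,fy=4,interpolation=cv2.INTER_CUBIC))
E
```

```text
deck 15526 100.22564870809083 ((660.818359375, -26.420989990234375), (305.77423095703125, 578.7579345703125), 12.128411293029785)
plate 2007 133.8744397612095 ((598.517333984375, 82.40157318115234), (134.31369018554688, 117.97957611083984), 12.11694049835205)
knob pts 222 [557.13 123.75 247.55] [541.96 104.84 220.56] [574.45 141.49 257.13]
```

View pics/c.png

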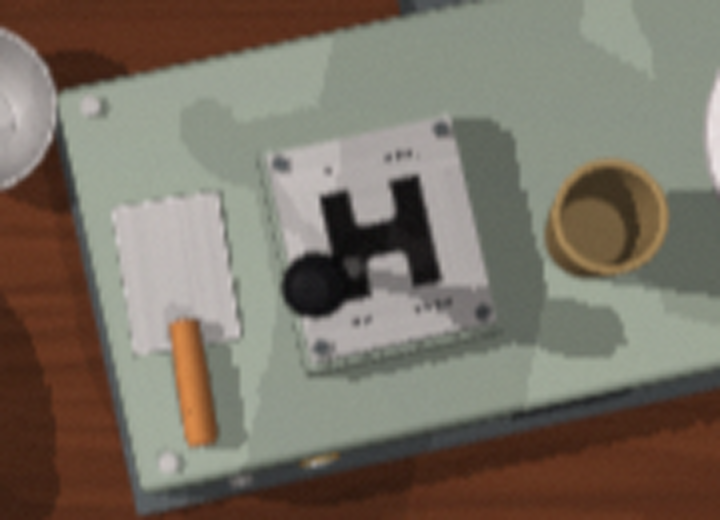

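Emit:
{"method": "servo_tool", "body": {"targets": [-100,0,-150,3.7,-100,0,-150,3.7,-100,0,-150,3.7,-100,0,-150,3.7,-100,0,-150,3.7], "jaw": 0}}

```text
t: 1.15
eef_pos: [319.8, -560.1, 300.5]
tcp_rot: [[0.004, 0.216, -0.976], [-0.006, -0.976, -0.216], [-1.0, 0.007, -0.002]]
force: [-0.9, 0.0, -0.1]
gripper_width: 0.63
```

Emit:
{"method": "servo_tool", "body": {"targets": [0,-205,-112,0,0,-205,-112,0,0,-205,-112,0,0,-205,-112,0,0,-205,-112,0]}}

```text
t: 1.65
eef_pos: [380.7, -332.5, 296.0]
tcp_rot: [[-0.002, 0.212, -0.977], [0.003, -0.977, -0.212], [-1.0, -0.003, 0.001]]
force: [1.0, 0.1, 0.5]
gripper_width: 0.169
```

Emit:
{"method": "servo_tool", "body": {"targets": [0,-205,-112,0,0,-205,-112,0,0,-205,-112,0,0,-205,-112,0,0,-205,-112,0]}}

```text
t: 2.15
eef_pos: [447.0, -109.3, 296.2]
tcp_rot: [[-0.002, 0.212, -0.977], [0.001, -0.977, -0.212], [-1.0, -0.001, 0.001]]
force: [0.1, -0.8, 0.7]
gripper_width: 0.001
```

Emit:
{"method": "servo_tool", "body": {"targets": [0,-200,-90,0,0,-200,-90,0,0,-200,-90,0,0,-200,-90,0,0,-200,-90,0]}}

```text
t: 2.65
eef_pos: [493.1, 105.7, 296.1]
tcp_rot: [[-0.001, 0.215, -0.977], [0.001, -0.977, -0.215], [-1.0, -0.001, 0.001]]
force: [0.4, -0.4, 0.6]
gripper_width: 0.006
```

```bash
cat >> h.py <<'E'
G=np.array([599,80.5]); A=0.212
def mach(p):
    c,s=np.cos(A),np.sin(A); d=np.array(p[:2])-G; return np.array([c*d[0]+s*d[1],-s*d[0]+c*d[1],p[2]])
E
python3 - <<'E'
from h import *
np.set_printoptions(precision=1,suppress=True)
print('tcp',mach(get_obs()['eef_pos']))
ims=[]
for n in ('wrist','side'):
    im,d=look(n,n+'1'); ims.append(im[...,::-1])
    for k,z in (('gate',134),('third',134),('knob',225)):
        for q in pinpoint(n,k)[:1]: print(n,k,q['score'],q['point'],mach(world(n,q['point'],d,z)))
cv2.imwrite('pics/p2.png',cv2.resize(np.hstack(ims),None,fx=.7,fy=.7))
E
```

```text
tcp [-98.2  46.9 296.1]
wrist gate 0.62 [86.1, 323.0] [ -0.9   0.5 134. ]
wrist third 0.77 [49.9, 348.3] [ 30.9 -24.  134. ]
wrist knob 0.84 [125.2, 276.4] [-33.2  43.1 225. ]
side gate 0.6 [204.3, 221.1] [  4.5  -1.7 134. ]
side third 0.58 [206.8, 206.6] [ 34.8 -13.9 134. ]
side knob 0.8 [176.6, 243.2] [-31.   40.9 225. ]
```

View pics/p2.png

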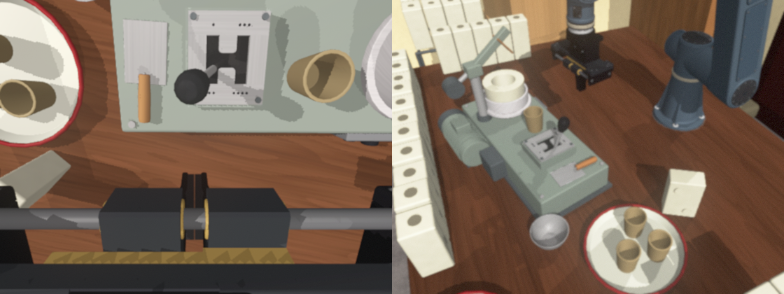

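Emit:
{"method": "servo_tool", "body": {"targets": [40,0,0,0,80,0,0,0,80,0,-25,0,80,0,-25,0]}}

```text
t: 3.45
eef_pos: [519.5, 106.9, 215.7]
tcp_rot: [[0.0, 0.21, -0.978], [-0.0, -0.978, -0.21], [-1.0, 0.0, -0.0]]
force: [1.1, -0.1, 0.3]
gripper_width: 0.007
```

Emit:
{"method": "servo_tool", "body": {"targets": [0,0,-9,0,0,0,-18,0,0,0,-27,0,0,0,-36,0,0,0,-36,0]}}

```text
t: 3.95
eef_pos: [554.8, 115.9, 217.7]
tcp_rot: [[0.003, 0.212, -0.977], [0.0, -0.977, -0.212], [-1.0, 0.001, -0.003]]
force: [-2.3, -0.3, 1.9]
gripper_width: 0.008
```

```bash
cat > k.py <<'E'
from h import *
import sys
np.set_printoptions(precision=1,suppress=True)
o=get_obs(); print('t',o['t'],'tcp',mach(o['eef_pos']),'F',o['force'])
ims=[]
for n in ('wrist','side'):
    im,d=look(n,n+sys.argv[1]); ims.append(im[...,::-1])
    for q in pinpoint(n,'knob')[:1]:
        p=mach(world(n,q['point'],d,230)); print(n,q['score'],q['point'],p,'shift',np.arctan2(p[0],180).round(3),'across',np.arctan2(-p[1],180).round(3))
cv2.imwrite(f'pics/v{sys.argv[1]}.png',cv2.resize(np.hstack([ims[0],ims[1][60:340,100:400].repeat(1,0) if 0 else cv2.resize(ims[1][100:310,120:400],(560,420))]),None,fx=.7,fy=.7))
E
python3 k.py 3
```

```text
t 3.95 tcp [-35.8  43.9 217.7] F [-2.3 -0.3  1.9]
wrist 0.86 [211.8, 269.3] [-11.7  47.4 230. ] shift -0.065 across -0.258
side 0.86 [182.5, 236.6] [ -6.1  53.9 230. ] shift -0.034 across -0.291
```

View pics/v3.png

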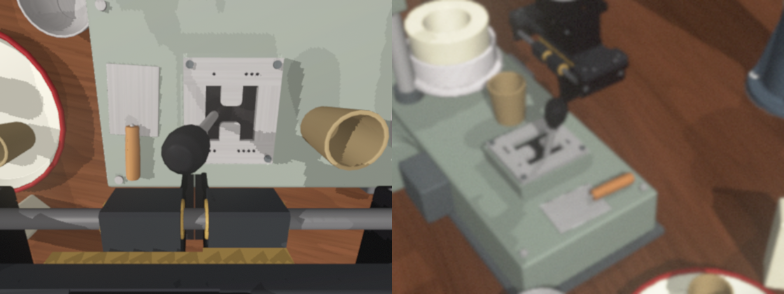

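Emit:
{"method": "servo_tool", "body": {"targets": [0,0,-5,0,0,0,-9,0,0,0,-9,0]}}

```text
t: 4.45
eef_pos: [562.2, 117.8, 216.8]
tcp_rot: [[-0.0, 0.212, -0.977], [0.0, -0.977, -0.212], [-1.0, -0.0, 0.0]]
force: [-1.9, -0.0, 1.1]
gripper_width: 0.005
```

```bash
python3 k.py 4
```

```text
t 4.45 tcp [-28.1  44.2 216.8] F [-1.9 -0.   1.1]
wrist 0.55 [214.1, 270.9] [ -4.3  46.7 230. ] shift -0.024 across -0.254
side 0.79 [187.0, 231.5] [ 10.1  59.6 230. ] shift 0.056 across -0.32
```

Emit:
{"method": "servo_tool", "body": {"targets": [0,0,22,0,0,-30,22,0,0,-60,22,0,0,-60,0,0,0,-60,-28,0]}}

```text
t: 5.15
eef_pos: [576.6, 183.3, 217.1]
tcp_rot: [[0.001, 0.213, -0.977], [0.0, -0.977, -0.213], [-1.0, 0.0, -0.001]]
force: [1.6, -0.2, 0.5]
gripper_width: 0.007
```

Emit:
{"method": "servo_tool", "body": {"targets": [0,10,0,0,0,18,0,0,0,26,0,0,0,34,0,0,0,42,0,0]}}

```text
t: 5.65
eef_pos: [585.2, 141.1, 217.6]
tcp_rot: [[0.0, 0.211, -0.977], [0.002, -0.977, -0.211], [-1.0, -0.002, -0.001]]
force: [-1.0, 3.9, 3.8]
gripper_width: 0.003
```

Emit:
{"method": "servo_tool", "body": {"targets": [0,8,0,0,0,16,0,0,0,24,0,0,0,32,0,0,0,40,0,0]}}

```text
t: 6.15
eef_pos: [594.0, 101.3, 216.8]
tcp_rot: [[-0.0, 0.212, -0.977], [-0.0, -0.977, -0.212], [-1.0, 0.0, 0.0]]
force: [-0.2, 1.9, 1.3]
gripper_width: 0.002
```

```bash
python3 k.py 5
```

```text
t 6.15 tcp [ -0.5  21.3 216.8] F [-0.2  1.9  1.3]
wrist 0.98 [263.5, 323.3] [ -6.4  -7.2 230. ] shift -0.036 across 0.04
side 0.64 [168.2, 219.8] [ -3.6  -6.9 230. ] shift -0.02 across 0.038
```

View pics/v5.png

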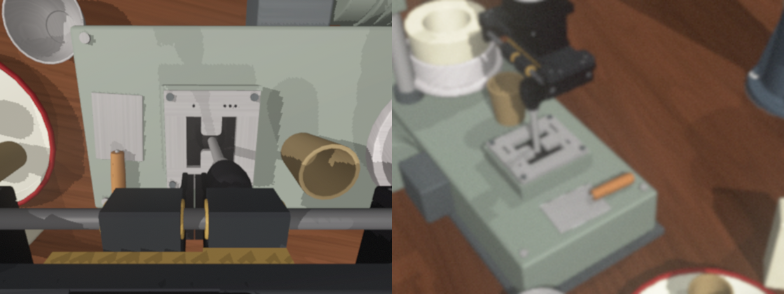

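Emit:
{"method": "servo_tool", "body": {"targets": [0,8,0,0,0,16,0,0,0,24,0,0,0,32,0,0,0,38,0,0]}}

```text
t: 6.85
eef_pos: [602.0, 64.0, 216.6]
tcp_rot: [[-0.0, 0.211, -0.977], [-0.0, -0.977, -0.211], [-1.0, -0.0, 0.0]]
force: [-0.8, 1.3, -0.7]
gripper_width: 0.006
```

```bash
python3 k.py 6
```

```text
t 6.85 tcp [ -0.6 -16.8 216.6] F [-0.8  1.3 -0.7]
wrist 0.67 [257.6, 319.0] [ -2.6 -42.4 230. ] shift -0.015 across 0.231
side 0.69 [160.3, 212.3] [ -5.2 -39.9 230. ] shift -0.029 across 0.218
```

Emit:
{"method": "servo_tool", "body": {"targets": [0,3,0,0,0,5,0,0,0,5,0,0]}}

```text
t: 7.35
eef_pos: [603.0, 60.1, 216.8]
tcp_rot: [[-0.0, 0.212, -0.977], [0.0, -0.977, -0.212], [-1.0, -0.0, -0.0]]
force: [0.2, 0.6, -0.5]
gripper_width: 0.004
```

Emit:
{"method": "servo_tool", "body": {"targets": [0,-15,0,0,0,-25,0,0,0,-25,25,0,0,-25,55,0,0,-25,55,0]}}

```text
t: 7.85
eef_pos: [539.2, 73.7, 216.5]
tcp_rot: [[-0.005, 0.213, -0.977], [-0.0, -0.977, -0.213], [-1.0, -0.001, 0.005]]
force: [0.3, -0.7, -0.3]
gripper_width: 0.004
```

Emit:
{"method": "servo_tool", "body": {"targets": [0,30,0,0,0,50,0,0,0,50,0,0]}}

```text
t: 8.15
eef_pos: [556.2, 22.4, 217.3]
tcp_rot: [[0.002, 0.21, -0.978], [-0.001, -0.978, -0.21], [-1.0, 0.002, -0.002]]
force: [0.0, 0.3, 0.2]
gripper_width: 0.005
```

```bash
python3 k.py 7
```

```text
t 8.15 tcp [-54.1 -47.8 217.3] F [0.  0.3 0.2]
wrist 0.92 [165.3, 270.8] [ -3.8 -43.1 230. ] shift -0.021 across 0.235
side 0.75 [163.6, 208.9] [  6.7 -34.3 230. ] shift 0.037 across 0.188
```

View pics/v7.png

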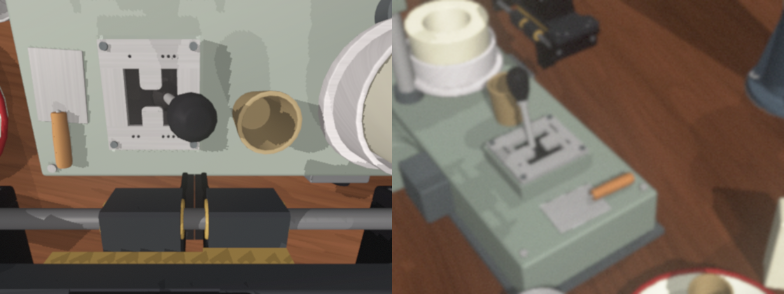

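Emit:
{"method": "servo_tool", "body": {"targets": [0,0,-20,0,0,0,-29,0,0,0,-38,0,0,0,-47,0,0,0,-56,0]}}

```text
t: 8.85
eef_pos: [609.2, 36.3, 216.7]
tcp_rot: [[-0.001, 0.212, -0.977], [0.0, -0.977, -0.212], [-1.0, -0.001, 0.001]]
force: [-1.9, 0.9, 0.2]
gripper_width: 0.001
```

Emit:
{"method": "servo_tool", "body": {"targets": [0,0,-6,0,0,0,-12,0,0,0,-18,0,0,0,-22,0,0,0,-22,0]}}

```text
t: 9.35
eef_pos: [631.3, 40.5, 216.7]
tcp_rot: [[0.0, 0.212, -0.977], [0.0, -0.977, -0.212], [-1.0, -0.0, -0.0]]
force: [-1.9, -0.4, -0.7]
gripper_width: 0.008
```

```bash
python3 k.py 8
```

```text
t 9.35 tcp [ 23.2 -45.9 216.7] F [-1.9 -0.4 -0.7]
wrist 0.63 [218.5, 273.4] [ 44.4 -44.8 230. ] shift 0.242 across 0.244
side 0.93 [171.0, 193.4] [ 46.1 -31.8 230. ] shift 0.251 across 0.175
```

Still free-moving; press on in small steps until the stop shows in the force.

Emit:
{"method": "servo_tool", "body": {"targets": [0,0,-3,0,0,0,-6,0,0,0,-6,0]}}

```text
t: 9.85
eef_pos: [637.0, 41.7, 216.9]
tcp_rot: [[0.0, 0.212, -0.977], [0.0, -0.977, -0.212], [-1.0, -0.0, -0.0]]
force: [-1.4, 0.8, -0.0]
gripper_width: 0.005
```

Emit:
{"method": "servo_tool", "body": {"targets": [0,0,-2,0,0,0,-4,0,0,0,-4,0]}}

```text
t: 10.15
eef_pos: [641.0, 42.6, 216.9]
tcp_rot: [[0.001, 0.212, -0.977], [0.0, -0.977, -0.212], [-1.0, 0.0, -0.001]]
force: [-1.1, -0.4, 1.3]
gripper_width: 0.006
```

Emit:
{"method": "servo_tool", "body": {"targets": [0,0,-2,0,0,0,-3,0,0,0,-3,0]}}

```text
t: 10.45
eef_pos: [643.7, 43.2, 216.9]
tcp_rot: [[0.0, 0.212, -0.977], [-0.0, -0.977, -0.212], [-1.0, 0.0, -0.0]]
force: [-2.7, -0.3, 0.8]
gripper_width: 0.005
```

Emit:
{"method": "servo_tool", "body": {"targets": [0,0,-2,0,0,0,-3,0,0,0,-3,0]}}

```text
t: 10.75
eef_pos: [645.6, 43.6, 216.7]
tcp_rot: [[-0.002, 0.212, -0.977], [-0.0, -0.977, -0.212], [-1.0, -0.0, 0.002]]
force: [-4.6, -0.5, 0.9]
gripper_width: 0.006
```

Emit:
{"method": "servo_tool", "body": {"targets": [0,0,-2,0,0,0,-4,0,0,0,-4,0,0,0,-4,0]}}

```text
t: 11.15
eef_pos: [646.6, 44.0, 216.3]
tcp_rot: [[-0.009, 0.212, -0.977], [-0.001, -0.977, -0.212], [-1.0, -0.0, 0.009]]
force: [-9.2, -2.1, 4.3]
gripper_width: 0.005
```

```bash
python3 k.py 9
```

```text
t 11.15 tcp [ 38.8 -45.7 216.3] F [-9.2 -2.1  4.3]
wrist 0.57 [224.2, 272.4] [ 57.3 -44.  230. ] shift 0.308 across 0.24
side 0.64 [173.6, 189.8] [ 56.6 -28.6 230. ] shift 0.304 across 0.158
```

View pics/v9.png

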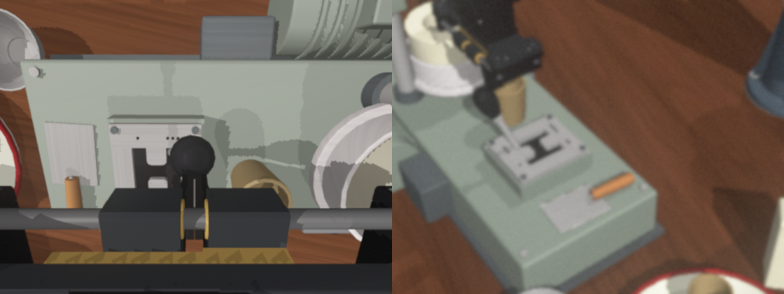

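Emit:
{"method": "servo_tool", "body": {"targets": [0,0,10,0,0,0,40,0,0,0,80,0,0,0,100,0,0,0,100,0]}}

```text
t: 11.85
eef_pos: [551.4, 23.3, 217.4]
tcp_rot: [[0.002, 0.211, -0.978], [0.0, -0.978, -0.211], [-1.0, 0.0, -0.002]]
force: [0.6, -1.2, 0.8]
gripper_width: 0.007
```

Emit:
{"method": "servo_tool", "body": {"targets": [-40,0,20,0,-80,0,40,0,-80,0,40,0,-80,0,40,0]}}

```text
t: 12.25
eef_pos: [516.1, 14.7, 298.5]
tcp_rot: [[0.007, 0.211, -0.977], [-0.001, -0.977, -0.211], [-1.0, 0.002, -0.007]]
force: [-1.0, 0.1, -0.6]
gripper_width: 0.009
```

```bash
python3 k.py 10; python3 - <<'E'
from h import *
np.set_printoptions(precision=1,suppress=True)
im,d=look('top','top2')
q=pinpoint('top','knob'); print([(x['score'],x['point'],mach(world('top',x['point'],d,222))) for x in q[:1]]); q=pinpoint('top','cup_deck');print(q[0]['point'] if q else 0)
E
```

```text
t 12.25 tcp [-94.9 -46.8 298.5] F [-1.   0.1 -0.6]
wrist 0.84 [4.5, 271.6] [ 48.5 -43.1 230. ] shift 0.263 across 0.235
side 0.94 [172.1, 188.3] [ 56.6 -34.9 230. ] shift 0.305 across 0.191
[(0.68, [132.8, 330.2], array([ 59.1, -39.7, 222. ]))]
0
```

View pics/v10.png

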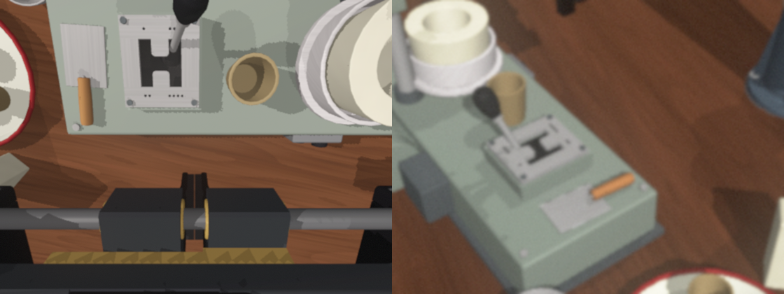

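```bash
python3 -c "
from station import *
o=get_obs();print(o['t'],o['force'],max(abs(v) for v in o['qvel']));print(finish_job())"
```

```text
12.6 [ 0.1848086  -0.04858254 -1.4565969 ] 0.005874729928543649
the job is handed in; nothing more can be done
None
```

The lever is in third gear, as far as my checks show, and the job was handed in at 12.6 s. I pushed it with shut fingers: forward along the left slot to the cross channel, across to the right with the back of a finger, then forward into the far right slot. The knob was never between the fingers, and I saw no lean towards fourth.

**Fully home:** the push force rose from about 2 N to 9 N at the end and the tool stopped following its command, so the lever met its stop. After I backed off, the side camera put `gear_shift` at about 0.305. The top camera put the knob 59 mm forward, which is past the 55 mm expected at the stop.

**Disagreements:**
- The last wrist view gave `gear_shift` 0.263, just under the 0.265 limit. The knob was cut off at the picture's edge there, so I did not trust it.
- `gear_across` came out between 0.19 and 0.24 across the three cameras after release. One side reading during the final push was 0.158, but the pictures show the stem in the right slot.

**Bystanders:** in the last picture the deck cup and scraper stand as before. The final top-view network check for the deck cup found nothing, so that rests on the pictures alone. The arm was clear of everything and still at hand-in.

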